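# Ready the contact grill for loading

## Robot

A 6-joint arm with a two-finger parallel gripper is mounted at the origin on the work surface. World frame = base frame: x ahead of the robot, y to its left, z up, the work surface at z = 0. Lengths are in m, angles in degrees, forces in N, time in s.
With the tool pointing down it reaches from about 0.325 to 0.75 m from the base axis. Payload 7.6 kg.
Tool frame: the origin (TCP) lies on the centre line of the jaws, within the pads' length; the fingertips stand 14 mm ahead of it and the grasp point (between the pads) lies 5 mm behind it; z points along the fingers, y is the line along which they close (so a half turn about z gives the same grasp; the last joint's range is limited). The gripper opens to 85 mm and grips with 20 to 120 N. Pads are 22 mm wide; open, the fingers measure 114 mm over their backs; the gripper's body (76 mm by 85 mm) begins 54 mm behind the grasp point. The pads swing forward as they close: fully open they stand 13 mm farther back than shut.
Start: joints at [69.941, 2.991, 80.254, -0, 96.75, -4.028], TCP at [0.145, 0.505, 0.245] pointing down, gripper open.
Joint ranges: [-166.34, 166.34], [-52.06, 124.39], [6.96, 135.62], [-60.46, 240.46], [14.63, 156.25], [-167.68, 167.68]. Speed limits (degrees/s): [147.25, 147.25, 172.46, 180, 180, 180].

## Interface

Orientations are given as [roll, pitch, yaw] about the fixed x, y, z axes, in that order (R = Rz(yaw) Ry(pitch) Rx(roll)).
In Python, from rig import sense, imaging, order gives the robot as it stands.
- The arm moves only by the tool arm_command, never from a script. Its argument "moves" is one flat list of numbers, 7 for each row, row after row: the turn, a rotation vector about the tool's x, y, z in rad, then the shift along the tool's x, y, z in mm, then the finger opening in mm, from 0 to 85.4. In form: [rx, ry, rz, tx, ty, tz, fingers, rx, ry, rz, tx, ty, tz, fingers, ...]. A call has 1 to 8 rows; each row is the pose to reach, as a shift and turn from the pose commanded when the call began, along the tool's axes at that moment; what a row does not reach only later rows make up. A row lasts 1/10 s, in which the tool goes at most 50 mm and 8.59 degrees, less where a joint would pass 70% of its speed; a pose out of reach is approached as far as the arm can. A call with a gripper value outside its range is refused whole. The fingers move at their own pace and stop on an object; "newtons" is the grip in N (left out, the last holds). Time passes only in rows, so rows that repeat a pose let the fingers close. It gives the time, the measured TCP pose, the force, the opening and the grip force at its end, in the units of the state.
- sense(): the state, without advancing time (a new reading comes with each control period).
- imaging.get_image(name): name is "scene" or "side" or "wrist"; returns the picture (420x560x3 uint8, blue, green, red); there is no depth.
- imaging.camera_model(name): a dict with "fx", "fy", "cx", "cy" (pixels), "extrinsics" (4x4, takes a point from camera to world coordinates). Camera axes: x right, y down, z forward; pixel columns grow to the right and rows downward; lengths in m; the calibration is good to about 2 mm. A picture is of the moment at which its call begins: read the wrist's pose just before it. camera_model takes no time and is no camera call; for the wrist camera it gives the pose at the moment of the call.
- order.job_done(): hands the job in; it is judged then, once.
The state is a dict: "time": time; "qpos": joint angles; "qd": joint speeds; "joint_efforts": joint torques, N m; "tool_pos": TCP position; "tcp_rot": TCP orientation; "force": force on the tool from outside, world axes, zero at the start; "moment": the same for the moment, N m; "grip_width": finger opening in m; "grip_force": force on a finger pad.
Only numpy, scipy, OpenCV 4.12 (cv2) and the standard library are available. Lean on these libraries where they do the work, as an engineer would, in place of code of your own. Each camera call takes 0.05 s, during which the arm holds its last target. There are 200 camera calls.

## Task

The contact grill on the worktop has just been washed: its lid was left a little ajar and its lower cooking plate sits in its rear tongues but still stands proud of its clips at the front. Raise the stiff lid until it stands leaning slightly back past upright, about 100 degrees open, and press the front rim of the lower plate down until it is fully home, flush with the rims. Leave the lid standing at that angle, do not shove the grill about (a couple of centimetres of slip is no harm), and leave the fruit bowl, pepper mill and spice jar where they are.

Things in the scene. Friction and masses are not known exactly. Their poses are not given: they have to be found in the camera images.
- grill: Contact grill, 2.6 kg, loose on rubber feet. Black housing 170 mm deep (x) x 240 wide (y), side rims 60 mm high. Origin at worktop level, mid-width; housing runs from 75 mm before it (-x: front, dial, grip; faces the robot) to 95 mm behind. Axes: x from front to hinge, z up. Arms at the rear hold the hinge pin 80 mm behind the origin, 75 mm up; the lower plate lies between the rims.
- lid (a joint): Lid angle, rad: 0 closed and level, 1.57 upright, 1.745 = 100 degrees, 3.1 flat out behind. Stiff friction hinge (about 1.15 N m): stays where it is left; takes 8 to 11 N at the grip to raise when low, about 6 N near upright. Lid about 0.75 kg, 206 mm wide; closed, it spans 10 mm below to 29 mm above the pin; front edge 147 mm from the pin.
- lid_hinge (a point): Middle of the hinge pin, on the lid. Axes turn with the lid: x from grip towards hinge, y along the pin, z out of the lid's outer (steel) face.
- lid_handle (a point): Centre of the lid's grip: flat black bar 158 mm long (along the pin), 28 mm deep (along the lid), 16 mm thick (across it), on two arms 72 mm each side of the middle; 36 mm open gap between bar and lid edge. 197 mm from the pin along the lid, 12 mm out. Axes as lid_hinge. With the lid low the bar overhangs the housing's front by 25 to 55 mm, only worktop under it.
- plate (a joint): Tilt of the lower plate, rad: 0 fully home, flush with the side rims; 0.07 front rim 8 mm proud (starts 5 to 8 mm proud). Tight friction clips: the front rim takes a steady push of about 12 N or more to go down, and stays where it is left; at 0 it meets a solid stop and the push rises sharply.
- plate_front (a point): Middle of the lower plate's flat front rim, on its upper face: press here. 60 mm above the worktop when home, 5 to 8 mm higher when proud. Plate dark, 206 mm wide, 126 deep, 10 thick; ribs start 17 mm behind this point; it pivots on rear tongues 112 mm behind this point. Under the lid while the lid is low.
- fruit_bowl: White bowl of fruit, 170 mm across and about 95 mm high, beside the grill; origin under its middle. Leave alone.
- pepper_mill: Dark wooden pepper mill, 58 mm across, 158 mm high, beside the grill; origin under its middle. Leave alone.
- spice_jar: Spice jar, 54 mm across, 95 mm high, behind the grill; origin under its middle. Leave alone.

How it is judged (in metres and radians):
At the end, for the whole second after the job is handed in: The lid stands still and released at 100 degrees within 8 degrees (1.605 to 1.885 rad), the lower plate is fully home (front rim within 1.4 mm of flush), and the grill stands flat on its feet at rest (value of joint lid between 1.605 and 1.885 rad and velocity of joint lid between -0.03 and 0.03 rad/s and value of joint plate below 0.012 rad and angle between grill's own z axis and vertical below 0.03 rad and linear speed of grill below 0.02 m/s); the robot touches nothing.
It fails at once if the grill is shoved more than 50 mm from its place (distance of grill from where it was at the start of the episode above 0.05 m).
It fails at once if the fruit bowl is moved more than 30 mm (distance of fruit_bowl from where it was at the start of the episode above 0.03 m).
It fails at once if the pepper mill is moved more than 30 mm (distance of pepper_mill from where it was at the start of the episode above 0.03 m).
It fails at once if the spice jar is moved more than 30 mm (distance of spice_jar from where it was at the start of the episode above 0.03 m).
It also fails if it takes over 64 s, if anything falls off the work surface, if the arm or the gripper's body presses on something with over 40 N, if the wrist force passes 120 N, or if a joint passes its speed limit or range.

## Working session

There is one attempt and no reset: what is moved stays moved. The work goes in short steps, Python scripts to look and compute and a tool call to move; the robot and the scene stay as the last step left them, time stands still between calls to the robot, and variables do not carry over. Pictures are saved under pics/ and viewed, at most 10 in all, crops included, and the job is handed in when it is done.

Besides the shell and the picture viewer there is one more tool, called after "Request:" by a JSON object that holds its "fn" and its "kwargs", one argument or row to a line. arm_command: Moves the arm, as the interface text tells. Its arguments: {"type":"object","properties":{"moves":{"type":"array","items":{"type":"number"}},"newtons":{"type":"number"}},"required":["moves"]}

```bash
mkdir -p pics; python3 - <<'E'
from rig import sense, imaging
import cv2,numpy as np
s=sense();print(s)
for n in("scene","side"):
    cv2.imwrite(f"pics/{n}0.png",imaging.get_image(n)); c=imaging.camera_model(n); print(n,c["fx"],c["cx"],c["cy"],np.round(c["extrinsics"],3).tolist())
E
```

```text
{'time': 0.0, 'qpos': array([ 6.99421650e+01,  3.02744573e+00,  8.03137213e+01, -1.89296272e-03,
        9.67513406e+01, -4.02731036e+00]), 'qd': array([ 0.07764308,  0.05525025, -0.0032413 , -0.12244128,  0.1562727 ,
       -0.0237092 ]), 'joint_efforts': array([-2.25045740e-03, -3.81671476e+01, -3.60172069e+01, -2.89458521e-04,
        6.34522250e-03,  3.53981250e-06]), 'tool_pos': array([0.14485959, 0.50431647, 0.24446417]), 'tcp_rot': array([-1.79907589e+02, -4.62143382e-03,  1.63969251e+02]), 'force': array([0.19300438, 0.09673647, 0.52624483]), 'moment': array([-0.04448824,  0.04893312,  0.00450399]), 'grip_force': 0.0, 'grip_width': 0.08543485199759865}
scene 542.374205227217 281.6821350053972 204.5510034123968 [[0.231, 0.573, -0.786, 1.642], [0.973, -0.147, 0.178, -0.25], [-0.014, -0.806, -0.592, 0.835], [0.0, 0.0, 0.0, 1.0]]
side 425.6958495877974 278.5809899940959 211.29574177243944 [[-0.995, -0.072, 0.063, 0.524], [-0.095, 0.668, -0.738, 0.916], [0.012, -0.741, -0.672, 0.934], [0.0, 0.0, 0.0, 1.0]]
```

View pics/scene0.png

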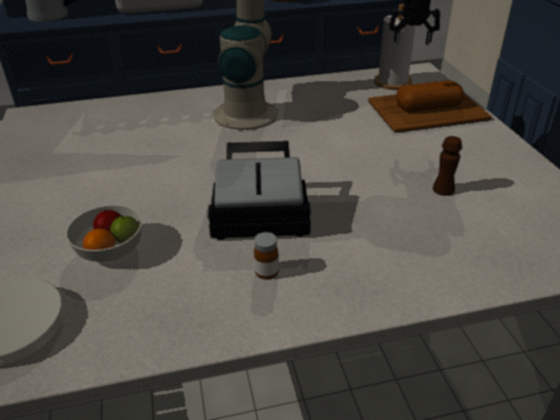

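View pics/side0.png

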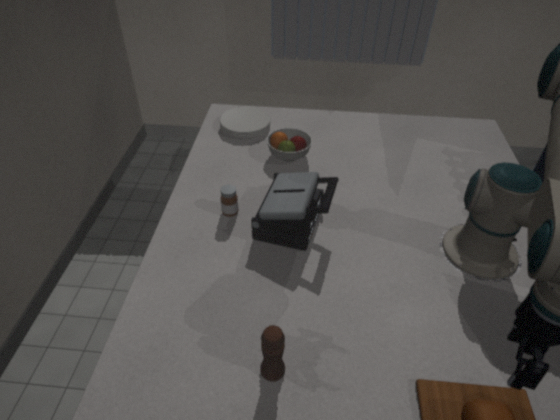

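Scene view: grill at about (258,190), with the grip bar at about (228–290,147), the jar at (266,255), the bowl at (106,233) and the mill at (447,165). Side view: the grill is at (290,208) and the bar at about (328,190). I'll enlarge both to pick pixels.

```bash
python3 - <<'E'
import cv2,numpy as np
def z(n,x,y,w,h,k):
    i=cv2.imread(f"pics/{n}0.png")[y:y+h,x:x+w]; i=cv2.resize(i,None,fx=k,fy=k,interpolation=cv2.INTER_CUBIC)
    i=np.clip(((i/255.)**.5)*255,0,255).astype(np.uint8)
    for t in range(0,w,10): cv2.putText(i,str(x+t),(t*k,8),0,.3,(0,255,255));cv2.line(i,(t*k,10),(t*k,14),(0,255,255))
    for t in range(0,h,10): cv2.putText(i,str(y+t),(0,t*k+4),0,.3,(0,255,0));cv2.line(i,(20,t*k),(26,t*k),(0,255,0))
    return i
a=z("scene",200,135,120,110,4)[:, :] ; b=z("side",245,165,100,90,4)
H=max(a.shape[0],b.shape[0]);p=lambda i:np.pad(i,((0,H-i.shape[0]),(0,0),(0,0)))
cv2.imwrite("pics/z0.png",np.hstack([p(a),p(b)])[:, :880][:, :])
o=np.hstack([p(a),p(b)]);print(o.shape);cv2.imwrite("pics/z0.png",cv2.resize(o,(800,int(o.shape[0]*800/o.shape[1]))))
E
```

```text
(440, 880, 3)
```

View pics/z0.png

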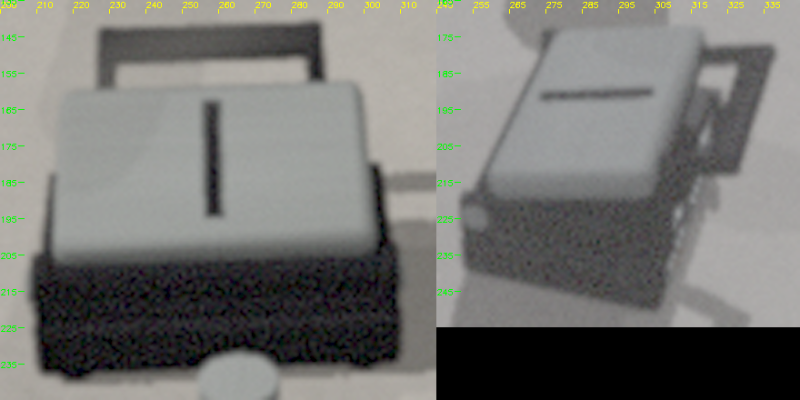

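The crop shows these features clearly (scene pixel / side pixel):

- Bar, -y front corner: (227.2,143.3) / (338.2,177.9)
- Bar, +y front corner: (288.3,141.3) / (328.1,~210)
- Housing base corners, scene rear: (211.5,236.8), (308.6,234)
- Housing base corners, side +y: (252.4,238.7), (306,249.7)

```bash
cat > h.py <<'E'
from rig import imaging
import numpy as np, cv2
def ray(n,p):
    c=imaging.camera_model(n);E=np.array(c["extrinsics"])
    d=E[:3,:3]@[(p[0]-c["cx"])/c["fx"],(p[1]-c["cy"])/c["fy"],1];return E[:3,3],d/np.linalg.norm(d)
def plane(n,p,z): o,d=ray(n,p);return o+d*(z-o[2])/d[2]
def tri(*rs):
    A=0;b=0
    for o,d in rs: M=np.eye(3)-np.outer(d,d);A=A+M;b=b+M@o
    x=np.linalg.solve(A,b);return x,[round(1e3*np.linalg.norm(np.cross(x-o,d)),1) for o,d in rs]
E
python3 - <<'E'
from h import *
np.set_printoptions(precision=4,suppress=True)
L=lambda a,b:print(tri(ray("scene",a),ray("side",b)))
L((227.2,143.3),(338.2,177.9));L((288.3,141.3),(328.3,209.5));
for n,p in(("scene",(211.5,236.8)),("scene",(308.6,234)),("side",(252.4,238.7)),("side",(306,249.7))):print(n,plane(n,p,0.0))
# jar, mill, bowl footprints approx
print("jar",plane("scene",(266,271),0),plane("side",(229,212),0),"mill",plane("scene",(445,190),0),"bowl",plane("scene",(106,250),0))
# slit ends of lid stripe
L((200+212/3.636,135+215/3.636),(245+(542-436)/3.636,165+96/3.636));L((200+211/3.636,135+101/3.636),(245+(652-436)/3.636,165+92/3.636))
E
```

```text
(array([ 0.433 , -0.1166,  0.1461]), [np.float64(1.5), np.float64(1.5)])
(array([0.4629, 0.0349, 0.1481]), [np.float64(3.5), np.float64(3.5)])
scene [ 0.6179 -0.193   0.    ]
scene [0.6655 0.0367 0.    ]
side [0.6783 0.0221 0.    ]
side [0.5136 0.0503 0.    ]
jar [ 0.7671 -0.0903  0.    ] [ 0.7709 -0.0894  0.    ] mill [0.577  0.4406 0.    ] bowl [ 0.6049 -0.4404  0.    ]
(array([ 0.6231, -0.0755,  0.1101]), [np.float64(1.4), np.float64(1.4)])
(array([ 0.5318, -0.0567,  0.1378]), [np.float64(1.5), np.float64(1.5)])
```

Estimates agree: yaw ≈ -11.5° from the bar, stripe and rear edge. The lid is at ≈15°, the hinge is at ≈(0.641,-0.080,0.075), and the bar top at 0.147 fits the stated geometry. I'll use the closed fingers as a horizontal peg from the +y side, under the bar.

```bash
cat >> h.py <<'E'
from rig import sense
from scipy.spatial.transform import Rotation as Ro
yaw=np.radians(-11.5);X=np.array([np.cos(yaw),np.sin(yaw),0]);Y=np.array([-X[1],X[0],0]);Z=np.array([0,0,1.]);H=np.array([.641,-.080,.075])
RS=np.c_[-X,-Z,-Y]   # sideways peg
RD=np.c_[-X,Y,-Z]    # down
def rel(p,R):
    s=sense();R0=Ro.from_euler('xyz',s['tcp_rot'],degrees=True).as_matrix()
    return np.round(Ro.from_matrix(R0.T@R).as_rotvec(),3).tolist()+np.round(1e3*R0.T@(np.array(p)-s['tool_pos']),1).tolist()
def arc(deg,s=15,r=.205,y=.039):
    a=np.radians(deg);n=np.sin(a)*X+np.cos(a)*Z
    return H+y*Y-r*(np.cos(a)*X-np.sin(a)*Z)+(.004-s/1e3)*n
E
python3 - <<'E'
from h import *
print(rel([.37,.12,.30],RD))
for a in(15,40,70,100):print(a,np.round(arc(a),3))
E
```

```text
[-0.001, -0.0, -0.079, -322.5, -307.3, -55.0]
15 [ 0.452 -0.002  0.117]
40 [ 0.488 -0.009  0.198]
70 [ 0.57  -0.026  0.264]
100 [ 0.673 -0.047  0.279]
```

Request:
{"fn": "arm_command", "kwargs": {
  "moves": [0,0,-0.08,-322,-307,-55,0,0,0,-0.08,-322,-307,-55,0,0,0,-0.08,-322,-307,-55,0,0,0,-0.08,-322,-307,-55,0,0,0,-0.08,-322,-307,-55,0,0,0,-0.08,-322,-307,-55,0,0,0,-0.08,-322,-307,-55,0,0,0,-0.08,-322,-307,-55,0]
}}

```text
time: 0.9
tool_pos: [0.3458, 0.1601, 0.2945]
tcp_rot: [180.0, 0.0, 168.6]
force: [0.9, 0.7, -0.1]
grip_width: 0.0004
grip_force: 0.0
```

Request:
{"fn": "arm_command", "kwargs": {
  "moves": [0.7,0,0,0,0,0,0,0.7,0,0,0,0,0,0,0.7,0,0,0,0,0,0,0.7,0,0,0,0,0,0,0.7,0,0,0,0,0,0,0.7,0,0,0,0,0,0,0.7,0,0,0,0,0,0]
}}

```text
time: 1.6
tool_pos: [0.3455, 0.1622, 0.294]
tcp_rot: [-140.0, -0.0, 168.6]
force: [-0.0, -0.2, 0.5]
grip_width: -0.0004
grip_force: 0.0
```

```bash
python3 - <<'E'
from h import *
s=sense();print(s['time'],s['qpos'],s['tool_pos'],s['tcp_rot'],s['force'])
print(rel([.37,.02,.25],RS))
E
```

```text
1.6 [ 36.7937786   -0.36433056  85.21215773 -30.72802396 123.12886792
 -52.40954616] [0.34546906 0.16216796 0.29398648] [-1.39999489e+02 -4.18532574e-02  1.68579056e+02] [-0.03318628 -0.22561166  0.45582154]
[0.873, 0.001, 0.001, -52.2, -74.8, 120.1]
```

Tilting this way drives joint 4 towards its -60° limit, while its range is wide the other way. I'll approach from the -y side instead; the bowl is far enough off.

```bash
cat >> h.py <<'E'
RS=np.c_[-X,Z,Y]
_a=arc
def arc(deg,s=15,r=.205,y=-.039): return _a(deg,s,r,y)
E
python3 - <<'E'
from h import *
print(rel([.37,-.10,.28],RS)); print(np.round([arc(15,35),arc(15,35)-.08*X],3))
E
```

```text
[-2.269, -0.002, 0.001, -76.0, -184.2, 172.7]
[[ 0.431 -0.077  0.098]
 [ 0.353 -0.061  0.098]]
```

Request:
{"fn": "arm_command", "kwargs": {
  "moves": [-2.27,0,0,-76,-184,173,0,-2.27,0,0,-76,-184,173,0,-2.27,0,0,-76,-184,173,0,-2.27,0,0,-76,-184,173,0,-2.27,0,0,-76,-184,173,0,-2.27,0,0,-76,-184,173,0,-2.27,0,0,-76,-184,173,0,-2.27,0,0,-76,-184,173,0]
}}

```text
time: 2.4
tool_pos: [0.3698, -0.1022, 0.2828]
tcp_rot: [157.8, -0.4, 168.5]
force: [0.1, 0.8, 0.6]
grip_width: 0.0
grip_force: 0.0
```

Request:
{"fn": "arm_command", "kwargs": {
  "moves": [-1.1,0,0,0,0,0,0,-1.1,0,0,0,0,0,0,-1.1,0,0,0,0,0,0,-1.1,0,0,0,0,0,0,-1.1,0,0,0,0,0,0,-1.1,0,0,0,0,0,0,-1.1,0,0,0,0,0,0,-1.1,0,0,0,0,0,0]
}}

```text
time: 3.2
tool_pos: [0.3695, -0.101, 0.2802]
tcp_rot: [94.7, -0.8, 168.5]
force: [0.6, 0.3, -0.3]
grip_width: 0.0002
grip_force: 0.0
```

```bash
python3 - <<'E'
from h import *
s=sense();print(s['time'],s['qpos'],s['tool_pos'],s['tcp_rot'],s['force'])
print(rel(arc(15,35)-.08*X,RS))
E
```

```text
3.2 [ -53.1394065     6.57640154  101.50720653   69.16639047  127.22812215
 -116.10393875] [ 0.36953614 -0.10100788  0.28023772] [ 94.66982749  -0.84230606 168.49067295] [ 0.62533478  0.25978519 -0.25178963]
[-0.082, -0.0, -0.015, 21.5, -178.9, 50.4]
```

Request:
{"fn": "arm_command", "kwargs": {
  "moves": [-0.08,0,-0.015,22,-60,30,0,-0.08,0,-0.015,22,-100,50,0,-0.08,0,-0.015,22,-140,50,0,-0.08,0,-0.015,22,-179,50,0,-0.08,0,-0.015,22,-179,50,0,-0.08,0,-0.015,22,-179,50,0,-0.08,0,-0.015,22,-179,50,0]
}}

```text
time: 3.9
tool_pos: [0.3533, -0.0633, 0.1007]
tcp_rot: [90.6, 0.3, 168.7]
force: [-0.3, 0.4, -0.4]
grip_width: -0.0
grip_force: 0.0
```

```bash
python3 - <<'E'
from h import *
s=sense();print(s['time'],s['qpos'],s['tool_pos'],s['tcp_rot'],s['force'])
print(rel(arc(15,35),RS))
for n in("scene","side","wrist"): cv2.imwrite(f"pics/{n}1.png",imaging.get_image(n))
a=cv2.imread("pics/scene1.png")[110:260,160:360];b=cv2.imread("pics/side1.png")[130:280,240:440]
o=np.hstack([cv2.resize(a,(400,300)),cv2.resize(b,(400,300))]);o=(np.sqrt(o/255.)*255).astype(np.uint8)
cv2.imwrite("pics/z1.png",o)
E
```

```text
3.9 [ -51.89914013   26.19352502  107.46883454   58.91676514  117.60058462
 -142.04983441] [ 0.35334786 -0.06328252  0.10067521] [ 90.63697827   0.33594638 168.72814836] [-0.3450704   0.36249969 -0.43602532]
[-0.011, -0.004, 0.006, -79.2, -3.0, 1.7]
```

View pics/z1.png

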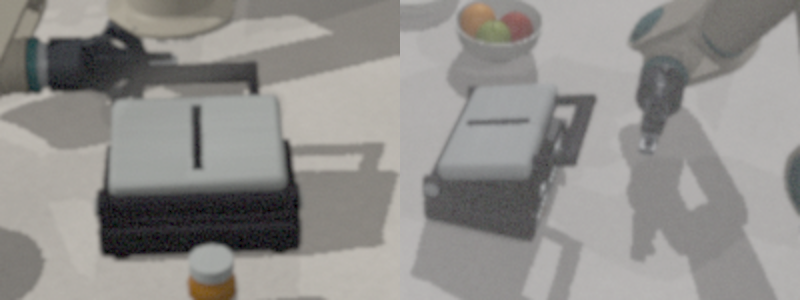

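The peg is level, in front of and below the bar (tip at about (645,148) in the side crop), with everything clear. Sliding in.

Request:
{"fn": "arm_command", "kwargs": {
  "moves": [-0.01,0,0,-30,-3,2,0,-0.01,0,0,-45,-3,2,0,-0.01,0,0,-60,-3,2,0,-0.01,0,0,-70,-3,2,0,-0.01,0,0,-79,-3,2,0,-0.01,0,0,-79,-3,2,0]
}}

```text
time: 4.65
tool_pos: [0.4309, -0.0756, 0.0958]
tcp_rot: [89.9, 0.1, 168.8]
force: [-0.9, -1.2, 0.1]
grip_width: -0.0001
grip_force: 0.0
```

Request:
{"fn": "arm_command", "kwargs": {
  "moves": [0,0,0,0,5,0,0,0,0,0,0,10,0,0,0,0,0,0,15,0,0,0,0,0,0,20,0,0,0,0,0,0,20,0,0]
}}

```text
time: 5.15
tool_pos: [0.4295, -0.0751, 0.116]
tcp_rot: [89.8, 0.0, 168.9]
force: [-7.0, 0.5, -1.2]
grip_width: 0.0
grip_force: 0.0
```

```bash
python3 - <<'E'
from h import *
s=sense();print(s['time'],s['qpos'],s['tool_pos'],s['tcp_rot'],s['force'])
for a in(20,25,30,35,40):print(a,rel(arc(a,16),RS))
E
```

```text
5.15 [ -45.8338504    31.34436106   97.25875134   66.74182275  116.56411794
 -134.14348096] [ 0.42949512 -0.07514255  0.11597807] [8.98278691e+01 3.16188371e-02 1.68905508e+02] [-6.97181405  0.4940148  -1.23869837]
20 [0.003, -0.007, 0.001, -11.5, 17.9, -1.6]
25 [0.003, -0.007, 0.001, -17.4, 34.8, -1.6]
30 [0.003, -0.007, 0.001, -24.7, 51.1, -1.6]
35 [0.003, -0.007, 0.001, -33.4, 66.8, -1.6]
40 [0.003, -0.007, 0.001, -43.5, 81.6, -1.7]
```

```bash
python3 - <<'E'
from h import *
for n in("scene","side"): cv2.imwrite(f"pics/{n}2.png",imaging.get_image(n))
a=cv2.imread("pics/scene2.png")[120:220,180:313];b=cv2.imread("pics/side2.png")[150:250,240:373]
o=np.hstack([cv2.resize(a,(400,300),interpolation=2),cv2.resize(b,(400,300),interpolation=2)]);o=(np.sqrt(o/255.)*255).astype(np.uint8)
cv2.imwrite("pics/z2.png",o)
E
```

```text
(no output)
```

View pics/z2.png

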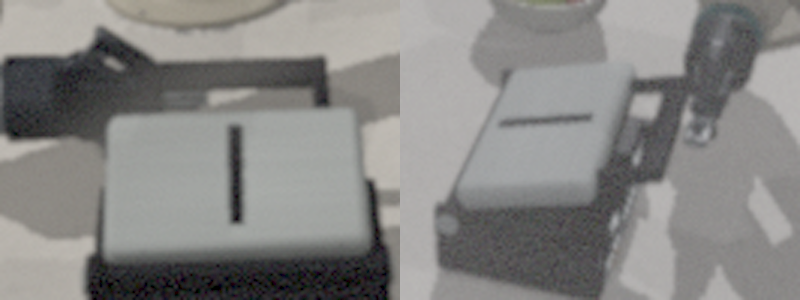

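```bash
python3 - <<'E'
from h import *
def proj(n,P):
    c=imaging.camera_model(n);E=np.linalg.inv(np.array(c["extrinsics"]));q=E[:3,:3]@P+E[:3,3]
    return np.round([q[0]/q[2]*c["fx"]+c["cx"],q[1]/q[2]*c["fy"]+c["cy"]],1)
s=sense();R=Ro.from_euler('xyz',s['tcp_rot'],degrees=True).as_matrix();tip=s['tool_pos']+.014*R[:,2]
print(s['force'],s['moment'],"tip",tip)
for n,k,x0,y0,off in(("scene",3,180,120,0),("side",3,240,150,400)):
    f=lambda P:(off+3.008*(proj(n,P)[0]-x0),3*(proj(n,P)[1]-y0))
    print(n,"tip",f(tip))
    for y in(-.079,.079):
        a=np.radians(15);nn=np.sin(a)*X+np.cos(a)*Z
        for r,o in((.211,.02),(.211,.004),(.183,.004)): print(y,r,o,f(H+y*Y-r*(np.cos(a)*X-np.sin(a)*Z)+o*nn))
E
```

```text
[-6.02605582  0.19524365 -1.22333438] [-0.68240609 -0.05718751  0.75966244] tip [ 0.43212226 -0.06136474  0.11588832]
scene tip (np.float64(206.64959999999996), np.float64(90.29999999999998))
-0.079 0.211 0.02 (np.float64(138.96959999999996), np.float64(64.5))
-0.079 0.211 0.004 (np.float64(140.47359999999998), np.float64(77.70000000000002))
-0.079 0.183 0.004 (np.float64(139.5712), np.float64(101.40000000000003))
0.079 0.211 0.02 (np.float64(325.16480000000007), np.float64(59.099999999999966))
0.079 0.211 0.004 (np.float64(325.16480000000007), np.float64(72.59999999999997))
0.079 0.183 0.004 (np.float64(326.6688000000001), np.float64(96.0))
side tip (np.float64(692.6784), np.float64(143.09999999999997))
-0.079 0.211 0.02 (np.float64(697.1904), np.float64(82.20000000000002))
-0.079 0.211 0.004 (np.float64(699.5968), np.float64(95.09999999999997))
-0.079 0.183 0.004 (np.float64(672.8255999999999), np.float64(95.70000000000002))
0.079 0.211 0.02 (np.float64(664.4032), np.float64(182.70000000000002))
0.079 0.211 0.004 (np.float64(667.1104), np.float64(195.90000000000003))
0.079 0.183 0.004 (np.float64(637.9328), np.float64(195.59999999999997))
```

The projection agrees with the model, but the peg is about 10 mm too far forward and meets the bar's front edge. Drop, move in 12 mm, then rise again.

Request:
{"fn": "arm_command", "kwargs": {
  "moves": [0,0,0,0,-8,0,0,0,0,0,0,-15,0,0,0,0,0,-6,-15,0,0,0,0,0,-13,-15,0,0,0,0,0,-13,-15,0,0]
}}

```text
time: 5.75
tool_pos: [0.444, -0.0783, 0.1008]
tcp_rot: [89.9, 0.1, 168.8]
force: [0.5, 0.6, -0.8]
grip_width: -0.0
grip_force: 0.0
```

Request:
{"fn": "arm_command", "kwargs": {
  "moves": [0,0,0,0,5,0,0,0,0,0,0,10,0,0,0,0,0,0,15,0,0,0,0,0,-1,20,0,0,0,0,0,-2,25,0,0,0,0,0,-2,25,0,0]
}}

```text
time: 6.35
tool_pos: [0.4449, -0.0786, 0.1264]
tcp_rot: [89.8, 0.1, 168.8]
force: [-3.8, -5.3, -4.0]
grip_width: 0.0002
grip_force: 0.0
```

```bash
python3 - <<'E'
from h import *
s=sense();print(s['time'],s['qpos'],s['tool_pos'],s['tcp_rot'],s['force'],s['moment'])
for a in(20,25,30,35,40):print(a,rel(arc(a,16,.2),RS))
E
```

```text
6.35 [ -44.89978147   31.48656219   95.21329036   68.3749887   116.55000505
 -131.93451932] [ 0.44488234 -0.07860338  0.12635719] [8.98392611e+01 1.23481768e-01 1.68837870e+02] [-3.76118879 -5.28172749 -4.0338939 ] [-0.62421245  0.07542619  0.27588359]
20 [0.003, -0.006, 0.002, -0.4, 5.8, -1.3]
25 [0.003, -0.006, 0.002, -6.2, 22.3, -1.2]
30 [0.003, -0.006, 0.002, -13.3, 38.2, -1.2]
35 [0.003, -0.006, 0.002, -21.9, 53.5, -1.2]
40 [0.003, -0.006, 0.002, -31.7, 67.9, -1.3]
```

The -5 N along the tool's axis suggests a knuckle touching the bar's end, so I'm backing off 16 mm first.

Request:
{"fn": "arm_command", "kwargs": {
  "moves": [0,0,0,0,-6,-4,0,0,0,0,0,-10,-12,0,0,0,0,0,-10,-17,0,0,0,0,0,-10,-17,0]
}}

```text
time: 6.75
tool_pos: [0.4418, -0.0958, 0.1153]
tcp_rot: [89.8, 0.1, 168.8]
force: [-0.3, -0.6, -0.4]
grip_width: 0.0
grip_force: 0.0
```

Request:
{"fn": "arm_command", "kwargs": {
  "moves": [0,0,0,0,5,0,0,0,0,0,0,10,0,0,0,0,0,0,15,0,0,0,0,0,-3,20,0,0,0,0,0,-6,26,0,0,0,0,0,-8,30,0,0]
}}

```text
time: 7.35
tool_pos: [0.4499, -0.0967, 0.146]
tcp_rot: [89.9, 0.1, 168.8]
force: [0.6, -0.6, -0.7]
grip_width: 0.0001
grip_force: 0.2
```

```bash
python3 - <<'E'
from h import *
s=sense();print(s['time'],s['qpos'],s['tool_pos'],s['tcp_rot'],s['force'],s['moment'])
for a in(25,30,35,40,45,50):print(a,rel(arc(a,16,.2,-.055),RS))
E
```

```text
7.35 [ -45.90445033   30.81350865   92.93544109   69.04133876  118.33390236
 -129.14318614] [ 0.44987913 -0.0967238   0.14596793] [8.98918674e+01 8.16329417e-02 1.68813590e+02] [ 0.58403628 -0.6281988  -0.72719014] [-0.52481279  0.11289178  0.01041364]
25 [0.002, -0.005, 0.001, 2.4, 2.7, -0.5]
30 [0.002, -0.005, 0.001, -4.8, 18.6, -0.5]
35 [0.002, -0.005, 0.001, -13.3, 33.9, -0.5]
40 [0.002, -0.005, 0.001, -23.1, 48.4, -0.5]
45 [0.002, -0.005, 0.001, -34.1, 61.9, -0.6]
50 [0.002, -0.005, 0.001, -46.3, 74.5, -0.6]
```

```bash
python3 - <<'E'
from h import *
for n in("scene","side"): cv2.imwrite(f"pics/{n}3.png",imaging.get_image(n))
a=cv2.imread("pics/scene3.png")[120:220,180:313];b=cv2.imread("pics/side3.png")[150:250,240:373]
o=np.hstack([cv2.resize(a,(400,300),interpolation=2),cv2.resize(b,(400,300),interpolation=2)]);o=(np.sqrt(o/255.)*255).astype(np.uint8)
cv2.imwrite("pics/z3.png",o)
E
```

```text
(no output)
```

View pics/z3.png

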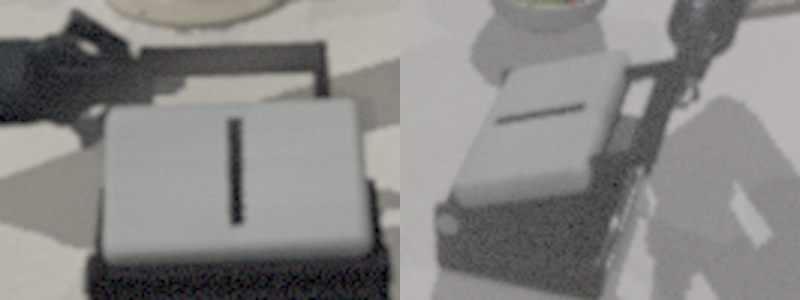

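The lid is rising: the bar went from row 59 to row 45 in the scene crop, about 20° or more now. Continuing on the arc with the peg slightly deeper.

Request:
{"fn": "arm_command", "kwargs": {
  "moves": [0,0,0,-5,8,0,0,0,0,0,-9,16,0,0,0,0,0,-13,24,0,0,0,0,0,-17,31,0,0,0,0,0,-22,38,0,0,0,0,0,-27,45,0,0,0,0,0,-32,52,0,0,0,0,0,-38,59,0,0]
}}

```text
time: 8.25
tool_pos: [0.487, -0.1041, 0.2045]
tcp_rot: [89.9, -0.0, 168.8]
force: [0.4, -0.6, -12.3]
grip_width: 0.0
grip_force: 5.0
```

```bash
python3 - <<'E'
from h import *
s=sense();print(s['time'],s['qpos'],s['tool_pos'],s['tcp_rot'],s['force'],s['moment'])
for a in range(50,106,5):print(a,rel(arc(a,16,.197,-.055),RS))
E
```

```text
8.25 [ -43.7238679    28.39036061   87.59968591   74.51084879  118.99725678
 -119.96517974] [ 0.48695313 -0.10407921  0.20454353] [ 8.98581531e+01 -1.17329161e-02  1.68830726e+02] [  0.43679138  -0.59515675 -12.284217  ] [-2.04613852  0.46901374  0.03795237]
50 [0.002, -0.006, -0.0, -10.3, 13.7, -0.7]
55 [0.002, -0.006, -0.0, -23.3, 25.0, -0.8]
60 [0.002, -0.006, -0.0, -37.2, 35.1, -0.8]
65 [0.002, -0.006, -0.0, -52.0, 43.9, -0.9]
70 [0.002, -0.006, -0.0, -67.5, 51.5, -1.0]
75 [0.002, -0.006, -0.0, -83.6, 57.7, -1.0]
80 [0.002, -0.006, -0.0, -100.1, 62.4, -1.1]
85 [0.002, -0.006, -0.0, -117.0, 65.7, -1.2]
90 [0.002, -0.006, -0.0, -134.1, 67.5, -1.3]
95 [0.002, -0.006, -0.0, -151.3, 67.8, -1.4]
100 [0.002, -0.006, -0.0, -168.5, 66.6, -1.5]
105 [0.002, -0.006, -0.0, -185.5, 63.9, -1.6]
```

Request:
{"fn": "arm_command", "kwargs": {
  "moves": [0,0,0,-10,13,0,0,0,0,0,-17,19,0,0,0,0,0,-23,25,0,0,0,0,0,-30,30,0,0,0,0,0,-37,35,0,0,0,0,0,-44,39,0,0,0,0,0,-52,44,0,0,0,0,0,-60,48,0,0]
}}

```text
time: 9.05
tool_pos: [0.5459, -0.1159, 0.2528]
tcp_rot: [89.8, 0.0, 168.9]
force: [-4.6, 2.3, -8.0]
grip_width: -0.0003
grip_force: 3.6
```

Request:
{"fn": "arm_command", "kwargs": {
  "moves": [0,0,0,-8,4,0,0,0,0,0,-16,7,0,0,0,0,0,-24,10,0,0,0,0,0,-32,13,0,0,0,0,0,-40,15,0,0,0,0,0,-48,16,0,0]
}}

```text
time: 9.65
tool_pos: [0.593, -0.1252, 0.2694]
tcp_rot: [89.8, 0.1, 168.9]
force: [-4.8, 3.6, -3.3]
grip_width: -0.0001
grip_force: 3.1
```

```bash
python3 - <<'E'
from h import *
s=sense();print(s['time'],s['qpos'],s['tool_pos'],s['tcp_rot'],s['force'],s['moment'])
for a in range(80,106,5):print(a,rel(arc(a,12,.197,-.055),RS))
for n in("scene","side"): cv2.imwrite(f"pics/{n}4.png",imaging.get_image(n))
a=cv2.imread("pics/scene4.png")[90:240,160:360];b=cv2.imread("pics/side4.png")[110:260,200:400]
o=np.hstack([cv2.resize(a,(400,300),interpolation=2),cv2.resize(b,(400,300),interpolation=2)]);o=(np.sqrt(o/255.)*255).astype(np.uint8)
cv2.imwrite("pics/z4.png",o)
E
```

```text
9.65 [ -38.69079017   36.2080968    67.72388638   83.03584136  116.74826902
 -105.66829363] [ 0.59301398 -0.12524014  0.26938192] [8.98123624e+01 1.24653269e-01 1.68883390e+02] [-4.8010604   3.58786397 -3.27294554] [-1.03410668  0.15513055  0.90718215]
80 [0.003, -0.007, 0.002, 4.1, -1.8, -1.1]
85 [0.003, -0.007, 0.002, -12.9, 1.1, -1.2]
90 [0.003, -0.007, 0.002, -30.0, 2.6, -1.3]
95 [0.003, -0.007, 0.002, -47.2, 2.5, -1.4]
100 [0.003, -0.007, 0.002, -64.3, 0.9, -1.5]
105 [0.003, -0.007, 0.002, -81.2, -2.2, -1.7]
```

View pics/z4.png

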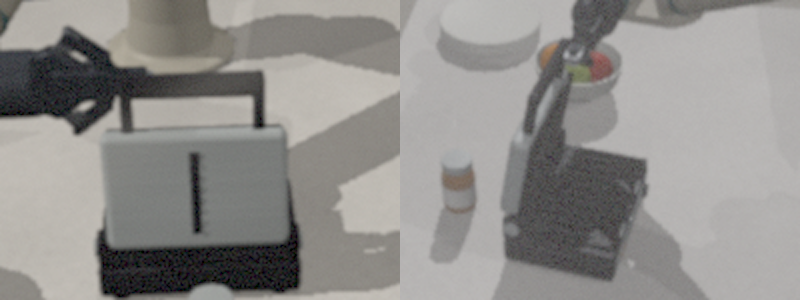

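The lid stands at about 80°, tracking well, and the lower plate is exposed. Pushing on to about 99°.

Request:
{"fn": "arm_command", "kwargs": {
  "moves": [0,0,0,-8,1,0,0,0,0,0,-16,2,0,0,0,0,0,-24,2,0,0,0,0,0,-32,2,0,0,0,0,0,-40,2,0,0,0,0,0,-48,2,0,0,0,0,0,-56,2,0,0,0,0,0,-60,2,0,0]
}}

```text
time: 10.55
tool_pos: [0.6515, -0.137, 0.2707]
tcp_rot: [89.8, 0.1, 168.9]
force: [-6.3, 2.0, -3.2]
grip_width: 0.0002
grip_force: 2.7
```

Request:
{"fn": "arm_command", "kwargs": {
  "moves": [0,0,0,0,0,0,0,0,0,0,0,0,0,0]
}}

```text
time: 10.75
tool_pos: [0.6517, -0.1372, 0.2713]
tcp_rot: [89.8, 0.2, 168.7]
force: [0.1, -0.1, 1.1]
grip_width: -0.0002
grip_force: 0.1
```

```bash
python3 - <<'E'
from h import *
s=sense();print(s['time'],s['qpos'],s['tool_pos'],s['tcp_rot'],s['force'],s['moment'])
for a in range(90,106,5):print(a,rel(arc(a,12,.197,-.055),RS))
for n in("scene","side"): cv2.imwrite(f"pics/{n}5.png",imaging.get_image(n))
def z(n,x,y,w,h,k):
    i=cv2.imread(f"pics/{n}5.png")[y:y+h,x:x+w]; i=cv2.resize(i,None,fx=k,fy=k,interpolation=cv2.INTER_CUBIC)
    i=(np.sqrt(i/255.)*255).astype(np.uint8)
    for t in range(0,w,10): cv2.putText(i,str(x+t),(t*k,8),0,.3,(0,0,255));cv2.line(i,(t*k,10),(t*k,14),(0,0,255))
    for t in range(0,h,10): cv2.putText(i,str(y+t),(0,t*k+4),0,.3,(255,0,0));cv2.line(i,(20,t*k),(26,t*k),(255,0,0))
    return i
cv2.imwrite("pics/z5.png",np.hstack([z("scene",205,115,110,130,4),z("side",240,120,90,130,4)]))
E
```

```text
10.75 [ -36.53263856   44.52651328   55.05880119   85.68739712  114.92365073
 -100.65129395] [ 0.6517099  -0.13718988  0.27133315] [8.98321941e+01 1.50100310e-01 1.68736904e+02] [ 0.09243929 -0.14779663  1.11608354] [-0.48858666  0.1239568   0.03164169]
90 [0.003, -0.004, 0.003, 29.9, 0.7, -1.0]
95 [0.003, -0.004, 0.003, 12.7, 0.7, -1.0]
100 [0.003, -0.004, 0.003, -4.4, -0.9, -1.1]
105 [0.003, -0.004, 0.003, -21.3, -4.0, -1.2]
```

View pics/z5.png

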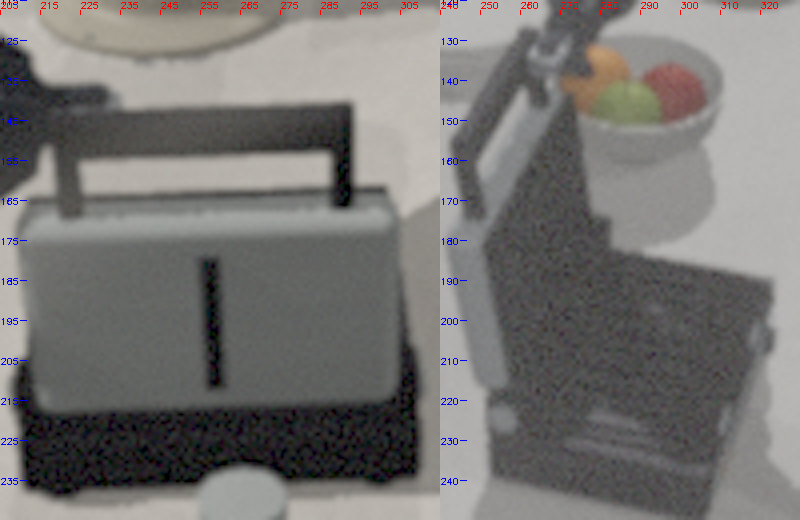

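Scene stripe ends are (256.75,179.5) and (259,212), and the bar's +y top corner is (293.2,141). I'll intersect these rays with the grill's known vertical planes to get the lid angle.

```bash
python3 - <<'E'
from h import *
def vp(n,p,y,c=H):
    o,d=ray(n,p);q=o+d*((c+y*Y-o)@Y)/(d@Y);return q
def ip(p,y):
    return None
# near-edge-on for scene; use lid-normal-free method: triangulate instead
for nm,a,b in(("bar+y top",(293.2,141),(243.7,156)),):
    q,e=tri(ray("scene",a),ray("side",b));v=q-H;print(nm,q,e,"X",v@X,"Y",v@Y,"Z",v[2],np.degrees(np.arctan2(v[2],-(v@X))))
# scene: stripe length ratio vs lid angle (stripe ends r along lid, face 29 mm out)
def proj(n,P):
    c=imaging.camera_model(n);E=np.linalg.inv(np.array(c["extrinsics"]));q=E[:3,:3]@P+E[:3,3]
    return np.array([q[0]/q[2]*c["fx"]+c["cx"],q[1]/q[2]*c["fy"]+c["cy"]])
for a in(90,95,100,105):
    t=np.radians(a);n=np.sin(t)*X+np.cos(t)*Z;u=-np.cos(t)*X+np.sin(t)*Z
    print(a,[np.round(proj(k,H+.079*Y+.211*u+o*n),1) for k in("scene","side") for o in(.02,.004)],[np.round(proj("side",H+.103*Y+r*u+.029*n),1) for r in(.147,.0)])
E
```

```text
bar+y top [ 0.69761143 -0.00941698  0.28121163] [np.float64(0.2), np.float64(0.2)] X 0.04140294656760738 Y 0.08045255020769793 Z 0.20621162654229058 101.3528380801392
90 [array([292. , 133.9]), array([291.7, 130.2]), array([251.5, 155.6]), array([257.2, 156.7])] [array([246.1, 179.4]), array([248.1, 218.9])]
95 [array([292.5, 139.4]), array([292.1, 135. ]), array([245. , 155.2]), array([250.6, 155.8])] [array([241.7, 179.4]), array([248.1, 219.6])]
100 [array([292.9, 145.5]), array([292.5, 140.5]), array([238.7, 155.2]), array([244.2, 155.4])] [array([237.5, 179.8]), array([248.3, 220.2])]
105 [array([293.3, 152.4]), array([293. , 146.7]), array([232.7, 155.8]), array([238. , 155.6])] [array([233.6, 180.5]), array([248.5, 220.8])]
```

The lid is at ≈96–100° by both the image and the peg position. That is inside 92–108°, and the contact force is now zero. Retreating, then turning the tool down over the plate front.

Request:
{"fn": "arm_command", "kwargs": {
  "moves": [0,0,0,20,0,0,0,0,0,0,50,0,0,0,0,0,0,100,0,0,0,0,0,0,160,10,20,0,0,0,0,160,10,50,0,0,0,0,160,10,50,0]
}}

```text
time: 11.45
tool_pos: [0.5029, -0.0544, 0.2813]
tcp_rot: [89.9, 0.1, 168.8]
force: [0.2, -0.7, -0.0]
grip_width: 0.0004
grip_force: 0.0
```

Request:
{"fn": "arm_command", "kwargs": {
  "moves": [1.57,0,0,0,0,0,0,1.57,0,0,0,0,0,0,1.57,0,0,0,0,0,0,1.57,0,0,0,0,0,0,1.57,0,0,0,0,0,0,1.57,0,0,0,0,0,0,1.57,0,0,0,0,0,0,1.57,0,0,0,0,0,0]
}}

```text
time: 12.25
tool_pos: [0.5049, -0.0575, 0.2823]
tcp_rot: [158.9, 0.3, 168.7]
force: [-0.5, 0.6, -1.5]
grip_width: 0.0002
grip_force: 0.0
```

```bash
python3 - <<'E'
from h import *
s=sense();print(s['time'],s['qpos'],s['tool_pos'],s['tcp_rot'],s['force'])
O=H-.08*X; print(rel(O-.065*X+[0,0,.22],RD))
E
```

```text
12.25 [-2.14736394e+01 -1.59096658e-02  8.11465611e+01  2.12147884e+01
  1.01665453e+02 -9.64254043e+01] [ 0.50485594 -0.05753354  0.28225846] [158.94642355   0.2859297  168.72352753] [-0.51170837  0.57479026 -1.45207124]
[0.367, 0.004, 0.005, 7.0, 9.4, -10.1]
```

Request:
{"fn": "arm_command", "kwargs": {
  "moves": [0.37,0,0,40,9,0,0,0.37,0,0,40,9,0,0,0.37,0,0,40,9,0,0,0.37,0,0,40,9,0,0]
}}

```text
time: 12.65
tool_pos: [0.4671, -0.0393, 0.2848]
tcp_rot: [179.8, 0.2, 169.0]
force: [0.6, 0.2, 0.1]
grip_width: -0.0004
grip_force: 0.0
```

```bash
python3 - <<'E'
from h import *
s=sense();print(s['time'],s['qpos'],s['tool_pos'],s['tcp_rot'])
c=imaging.camera_model("wrist");print(c["fx"],c["cx"],c["cy"],np.round(c["extrinsics"],3).tolist())
for n in("scene","side","wrist"): cv2.imwrite(f"pics/{n}6.png",imaging.get_image(n))
i=cv2.imread("pics/wrist6.png");i=(np.sqrt(i/255.)*255).astype(np.uint8);cv2.imwrite("pics/w6.png",i)
E
```

```text
12.65 [ -9.44113211  -6.69076631  85.25562017   0.19910531 101.24812292
 -88.37903667] [ 0.46709029 -0.03934407  0.2847895 ] [179.7996318    0.18149411 168.97674308]
331.1960750662044 281.73083705199264 209.15004169980205 [[0.192, 0.927, 0.321, 0.384], [0.981, -0.182, -0.061, -0.024], [0.002, 0.327, -0.945, 0.414], [0.0, 0.0, 0.0, 1.0]]
```

View pics/w6.png

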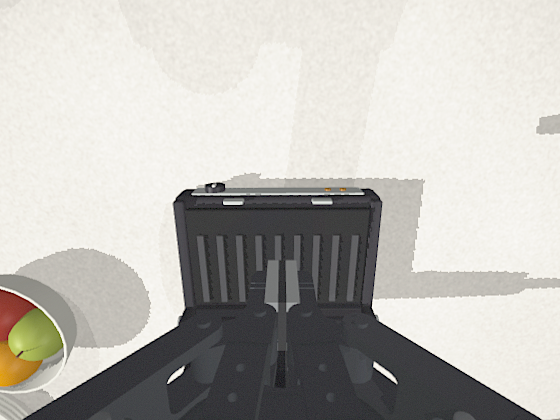

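The wrist view shows the grill's front at the top. The plate's front edge is at about (280,209), the clips at row 201, and the ribs start at row 235. Outer housing corners are at (177,197) and (380,197).

```bash
python3 - <<'E'
from h import *
import rig
# use stored wrist model (arm still)
O=H-.08*X;O[2]=0
for nm,p,z in(("front edge",(280,209),.066),("rib start",(280,235),.066),("rim L",(177,200),.06),("rim R",(380,200),.06),("front face",(280,192),.06)):
    q=plane("wrist",p,z);print(nm,np.round(q,4),"grill",np.round([(q-O)@X,(q-O)@Y],4))
q=plane("wrist",(280,218),.066);q[2]=.066+.014+.012;print(rel(q,RD),q)
E
```

```text
front edge [ 0.5002 -0.0495  0.066 ] grill [-0.0641  0.0018]
rib start [ 0.5308 -0.0557  0.066 ] grill [-0.0328  0.0019]
rim L [ 0.4692 -0.1603  0.06  ] grill [-0.0724 -0.113 ]
rim R [0.5138 0.0617 0.06  ] grill [-0.0729  0.1135]
front face [ 0.4827 -0.046   0.06  ] grill [-0.0819  0.0018]
[0.005, 0.001, 0.005, -44.9, -2.7, 191.7] [ 0.51060056 -0.05157781  0.092     ]
```

Request:
{"fn": "arm_command", "kwargs": {
  "moves": [0,0,0,-45,-3,50,0,0,0,0,-45,-3,100,0,0,0,0,-45,-3,150,0,0,0,0,-45,-3,180,0,0,0,0,-45,-3,190,0,0,0,0,-45,-3,190,0]
}}

```text
time: 13.4
tool_pos: [0.5097, -0.0526, 0.0927]
tcp_rot: [179.8, -0.2, 168.7]
force: [0.4, -0.1, 0.1]
grip_width: 0.0
grip_force: 0.0
```

Request:
{"fn": "arm_command", "kwargs": {
  "moves": [0,0,0,0,0,3,0,0,0,0,0,0,6,0,0,0,0,0,0,9,0,0,0,0,0,0,12,0,0,0,0,0,0,13,0,0,0,0,0,0,14,0,0,0,0,0,0,14,0]
}}

```text
time: 14.1
tool_pos: [0.5104, -0.0519, 0.0801]
tcp_rot: [179.8, 0.0, 168.8]
force: [-1.7, 0.0, 3.7]
grip_width: -0.0002
grip_force: 1.6
```

Request:
{"fn": "arm_command", "kwargs": {
  "moves": [0,0,0,0,0,2,0,0,0,0,0,0,3,0,0,0,0,0,0,4,0,0,0,0,0,0,5,0,0,0,0,0,0,5,0]
}}

```text
time: 14.6
tool_pos: [0.5103, -0.0518, 0.0757]
tcp_rot: [179.8, 0.0, 168.8]
force: [-6.0, -0.1, 8.1]
grip_width: -0.0
grip_force: 4.4
```

Request:
{"fn": "arm_command", "kwargs": {
  "moves": [0,0,0,0,0,1,0,0,0,0,0,0,2,0,0,0,0,0,0,2,0]
}}

```text
time: 14.9
tool_pos: [0.5103, -0.0518, 0.0739]
tcp_rot: [179.8, 0.0, 168.8]
force: [-6.1, 1.1, 11.2]
grip_width: -0.0002
grip_force: 5.6
```

Moving down at 11 N (tip ≈0.060). I'll keep going in small steps until the stop is felt.

Request:
{"fn": "arm_command", "kwargs": {
  "moves": [0,0,0,0,0,1,0,0,0,0,0,0,2,0,0,0,0,0,0,2,0]
}}

```text
time: 15.2
tool_pos: [0.5104, -0.0518, 0.0738]
tcp_rot: [179.8, 0.0, 168.8]
force: [-15.3, 2.7, 23.6]
grip_width: 0.0002
grip_force: 12.3
```

Request:
{"fn": "arm_command", "kwargs": {
  "moves": [0,0,0,0,0,1,0,0,0,0,0,0,2,0,0,0,0,0,0,2,0]
}}

```text
time: 15.5
tool_pos: [0.5105, -0.0518, 0.0737]
tcp_rot: [179.8, 0.0, 168.8]
force: [-23.3, 2.4, 38.5]
grip_width: 0.0001
grip_force: 19.0
```

There is a solid stop at tip height 0.060 with 38 N, so the plate is home. Lifting off and checking.

Request:
{"fn": "arm_command", "kwargs": {
  "moves": [0,0,0,0,0,-4,0,0,0,0,0,0,-20,0,0,0,0,0,0,-60,0,0,0,0,20,0,-110,0,0,0,0,44,3,-160,0,0,0,0,44,3,-205,0,0,0,0,44,3,-205,0,0,0,0,44,3,-205,0]
}}

```text
time: 16.3
tool_pos: [0.4681, -0.041, 0.2752]
tcp_rot: [179.8, 0.3, 168.8]
force: [-0.7, -0.3, -1.0]
grip_width: 0.0003
grip_force: 0.0
```

```bash
python3 - <<'E'
from h import *
s=sense();print(s['time'],s['tool_pos'],s['force'])
for n in("scene","side","wrist"): cv2.imwrite(f"pics/{n}7.png",imaging.get_image(n))
def z(n,x,y,w,h,k):
    i=cv2.imread(f"pics/{n}7.png")[y:y+h,x:x+w]; i=cv2.resize(i,None,fx=k,fy=k,interpolation=cv2.INTER_CUBIC)
    i=(np.sqrt(i/255.)*255).astype(np.uint8)
    for t in range(0,w,10): cv2.putText(i,str(x+t),(t*k,8),0,.3,(0,0,255));cv2.line(i,(t*k,10),(t*k,14),(0,0,255))
    for t in range(0,h,10): cv2.putText(i,str(y+t),(0,t*k+4),0,.3,(255,0,0));cv2.line(i,(20,t*k),(26,t*k),(255,0,0))
    return i
cv2.imwrite("pics/z7.png",np.hstack([z("scene",205,115,110,130,4),z("side",235,130,90,130,4)]))
for n in("scene","side"):
    a=cv2.imread(f"pics/{n}5.png")[:,:,:];b=cv2.imread(f"pics/{n}7.png")
E
```

```text
16.3 [ 0.46810323 -0.0410388   0.27515142] [-0.65306676 -0.25186825 -1.01624215]
```

View pics/z7.png

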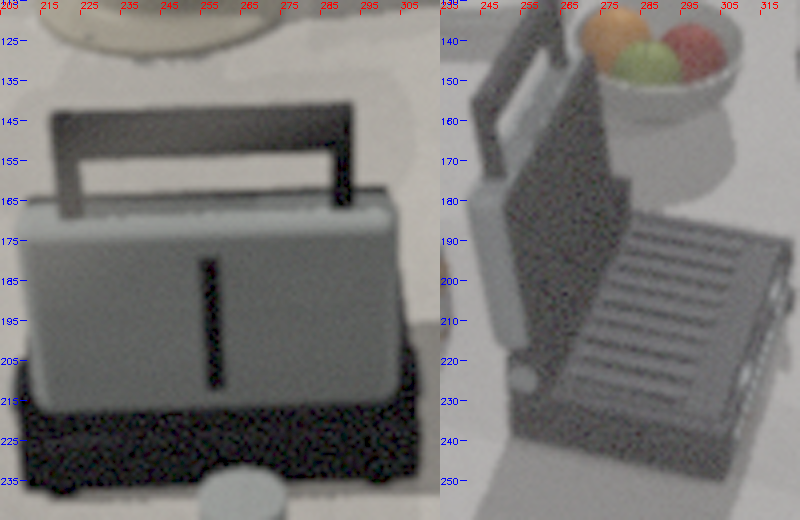

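The lid is unchanged at about 97–100°, the plate is flush, the arm is clear and the other objects were not touched. Handing in.

```bash
python3 -c "
from rig import order
print(order.job_done())"
```

```text
the job is handed in; nothing more can be done
None
```

The job is handed in at about 16 s of the 64 s allowed: the lid stands at about 98° (estimates 96–100°), the plate was pressed to its solid stop, and the arm is clear of everything; no verdict came back.

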